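# Turn the punch carousel, load the setter on the press bed and trip its switch

### The arm

A 6-joint arm with a two-finger parallel gripper is mounted at the origin on the work surface. World frame = base frame: x ahead of the robot, y to its left, z up, the work surface at z = 0. Lengths are in mm, angles in rad, forces in N, time in s.
With the tool pointing down it reaches from about 275 to 1000 mm from the base axis. Payload 8.4 kg.
Tool frame: the origin (TCP) lies midway between the tips of the shut fingers; the grasp point (between the pads) lies 19 mm behind it; z points along the fingers, y is the line along which they close (so a half turn about z gives the same grasp; the last joint's range is limited). The gripper opens to 85 mm and grips with 20 to 120 N. Pads are 22 mm wide; open, the fingers measure 114 mm over their backs; the gripper's body (76 mm by 85 mm) begins 54 mm behind the grasp point. The pads swing forward as they close: fully open they stand 13 mm farther back than shut.
Start: joints at [-1.246, 0.353, 1.633, -0, 1.155, -0.002], TCP at [200.632, -591.924, 231.281] pointing down, gripper open.
Joint ranges: [-2.63, 2.63], [-0.92, 2.1], [0.06, 2.66], [-1.3, 4.44], [0, 2.69], [-3.02, 3.02]. Speed limits (rad/s): [2.22, 2.22, 2.79, 3.14, 3.14, 3.14].

### API

Orientations are given as [roll, pitch, yaw] about the fixed x, y, z axes, in that order (R = Rz(yaw) Ry(pitch) Rx(roll)).
In Python, from rig import r gives the robot as it stands.
- The arm moves only by the shell command python3 -m inch 'ROWS' [OPENING] [FORCE]. ROWS is JSON, a list that holds one entry, the list of rows, each a list of 6 numbers: the shift along the tool's x, y, z scaled (see below), then the turn, a rotation vector about the tool's x, y, z scaled (see below). In form: [[[tx, ty, tz, wx, wy, wz], ...]]. A call has 1 to 8 rows; each row is the pose to reach, as a shift and turn from the pose commanded when the call began, along the tool's axes at that moment, turning the shorter way round; what a row does not reach only later rows make up. The controller multiplies each number of a shift by 20 cm and each number of a turn by pi rad. A row lasts 1/12 s, in which the tool goes at most 41.7 mm and 7.16 degrees, less where a joint would pass 70% of its speed; a pose out of reach is approached as far as the arm can. A call with a number of a shift or a turn outside -1 to 1 is refused whole. A call with a gripper value outside its range is refused whole. OPENING is the gripper's target within -1 to 1 (fully open at 1, half-way at 0, shut at -1), set as the call begins (- or left out, the last holds). The fingers move at their own pace and stop on an object; FORCE is the grip in N (left out, the last holds). Time passes only in rows, so rows that repeat a pose let the fingers close. It gives the time, the measured TCP pose, the force, the opening and the grip force at its end, in the units of the state.
- r.sense(): the state, without advancing time (a new reading comes with each control period).
- r.grab_frame(name): name is "scene" or "top" or "wrist"; returns the picture (420x560x3 uint8, red, green, blue); there is no depth.
- r.camera_info(name): a dict with "K" (3x3 intrinsics, pixels), "rvec" (rotation vector, rad) and "tvec" (3), from world to camera coordinates, as OpenCV has them; the wrist camera has in their place "mount" (4x4, takes a point from camera to tool coordinates, whose origin is the TCP and whose axes are the flange's). Camera axes: x right, y down, z forward; pixel columns grow to the right and rows downward; lengths in mm; the calibration is good to about 2 mm. A picture is of the moment at which its call begins: read the wrist's pose just before it. camera_info takes no time and is no camera call.
- r.sign_off(): hands the job in; it is judged then, once.
The state is a dict: "clock": time; "qpos": joint angles; "qvel": joint speeds; "joint_efforts": joint torques, N m; "eef_pos": TCP position; "tcp_rot": TCP orientation; "contact_force": force on the tool from outside, world axes, zero at the start; "wrist_torque": the same for the moment, N m; "opening": opening from 0.0 (shut) to 1.0 (fully open); "grasp_force": force on a finger pad.
Only numpy, scipy, OpenCV 4.12 (cv2) and the standard library are available. Lean on these libraries where they do the work, as an engineer would, in place of code of your own. Each camera call takes 0.05 s, during which the arm holds its last target. There are 200 camera calls.

### The job

Turn the rotary punch stand (the studs on its hub are there to push) until the bay of the setter (the punch whose top steps down to a narrow pin) squarely faces the gap in the wire guard, and only then draw the setter out. Stand it upright on its foot inside the ring at the middle of the press's loading bed, setting it down rather than dropping it, and let go. Then gently press the roller lever of the limit switch behind the bed until it clicks, without forcing it, and release it; leave the other punches in their bays and everything else on the bench where it is.

Things in the scene. Friction and masses are not known exactly. Their poses are not given: they have to be found in the camera images.
- turntable: turntable of the punch stand: wooden disc 250 mm across, six leaning sockets 60 degrees apart, grey hub. Turns a full turn and more either way about z, stiff (about 0.15 N m), stays where left. Origin on its axis, 14 mm above the bench; x points to the setter's bay. The hub's disc (152 mm across, top 118 mm above the origin) carries the studs. Punches reach 150 mm above the bench
- stud0 (a point): centre line of an upright steel stud on the hub disc, 12 mm across, 34 mm tall, 60 mm from the turntable's axis; the point is at the stud's top. Stands 45 degrees counter-clockwise (from above) of the setter's bay. The studs are for pushing the turntable round with a finger
- stud1 (a point): the same, 135 degrees counter-clockwise of the setter's bay
- stud2 (a point): the same, 225 degrees counter-clockwise of the setter's bay
- stud3 (a point): the same, 315 degrees counter-clockwise of the setter's bay
- bay (a point): centre of the mouth of the socket that holds the setter, 97 mm from the turntable's axis, 84 mm above the bench. The socket is a square tube, 30 mm inside, 36 mm outside, 55 mm deep, that leans outward 24 degrees from upright; the tool is drawn out along that lean. It turns with the turntable
- gap (a point): point at the middle of the gap in the wire guard that stands around the turntable: where the mouth of a bay lies when it faces the gap squarely. Its own -x axis points outward through the gap, towards the robot's side. The guard is a wire hoop 8 mm thick, 370 mm across and 100 mm above the bench, open over 84 degrees. Fixed; the foot under it is a grey disc 380 mm across, 12 mm high
- setter_mid (a point): the setter: a round steel hand punch, the only one whose top steps down to a narrow pin. Shaft 24 mm across (26 mm over the lowest 30 mm), 110 mm long, with a flat foot; on top a pin 12 mm across and 14 mm long. 0.25 kg or so. The point is half-way up the shaft, on its axis (55 mm above the foot; the other end of the shaft is 55 mm further); z points along the shaft towards the pin. In its socket this point lies at the socket's mouth, so the upper half of the shaft stands out
- bed_top (a point): centre of the loading bed of the bench press, on its top face 30 mm above the bench: a flat steel block 110 x 110 mm with a ring scribed round its centre (66 mm across). Fixed; its x axis points towards the switch
- roller (a point): centre of the black roller (20 mm across, 12 mm wide) at the end of the roller lever of the limit switch behind the loading bed, about 118 mm from the bed's centre along the bed's x axis and 81 mm above the bench at rest. The lever arm is 50 mm long, rises 35 degrees from its pivot, which lies 41 mm to the bed's +y side of the roller; pressing the roller down turns it
- lever (a joint): angle of the roller lever: 0 at rest, grows as the roller is pressed down. It clicks at 0.30 rad (roller about 13 mm down, about 4 N), stops hard at 0.75 rad (roller about 36 mm down, about 8 N), springs back when let go
- ball_punch_mid (a point): another hand punch in the stand: same steel shaft, but topped by a ball 34 mm across; about 0.25 kg. Point on its axis 55 mm above its foot; z points to its top. Leave it in its bay
- ball_punch_bay (a point): centre of the mouth of that punch's socket, 60 degrees counter-clockwise of the setter's bay, like it in every way
- disc_punch_mid (a point): another hand punch in the stand: same steel shaft, but topped by a flat disc 38 mm across; about 0.25 kg. Point on its axis 55 mm above its foot; z points to its top. Leave it in its bay
- disc_punch_bay (a point): centre of the mouth of that punch's socket, 120 degrees counter-clockwise of the setter's bay, like it in every way
- square_punch_mid (a point): another hand punch in the stand: same steel shaft, but topped by a square block 28 mm wide; about 0.25 kg. Point on its axis 55 mm above its foot; z points to its top. Leave it in its bay
- square_punch_bay (a point): centre of the mouth of that punch's socket, 240 degrees counter-clockwise of the setter's bay, like it in every way
- cross_punch_mid (a point): another hand punch in the stand: same steel shaft, but topped by a cross-bar 56 mm long; about 0.25 kg. Point on its axis 55 mm above its foot; z points to its top. Leave it in its bay
- cross_punch_bay (a point): centre of the mouth of that punch's socket, 300 degrees counter-clockwise of the setter's bay, like it in every way
- hammer: a hammer lying on the bench. Leave it alone
- tin: a low round steel tin, 72 mm across, 28 mm high; origin under its centre. Leave it alone
- spool: a grey cone of thread, 64 mm across at the foot, 105 mm tall; origin under its centre. Leave it alone
- heel: a black rubber heel block, 65 x 58 x 30 mm; origin under its centre. Leave it alone
Things that resemble listed ones, but are neither listed nor needed, are in the scene too. Leave any pink or turquoise look-alike of the part that bears setter_mid alone.

How it is judged:
By the outcome, as a careful person would: the job done as asked, in the order asked, and still so for the second after the job is handed in, with the robot touching nothing.
It also fails if it takes over 72 s, if anything falls off the work surface, if the arm or the gripper's body presses on something with over 40 N, if the wrist force passes 120 N, or if a joint passes its speed limit or range.

## Working session

There is one attempt and no reset: what is moved stays moved. The work goes in short steps, Python scripts to look and compute and a shell command to move; the robot and the scene stay as the last step left them, time stands still between calls to the robot, and variables do not carry over. Pictures are saved under pics/ and viewed, at most 10 in all, crops included, and the job is handed in when it is done.

```bash
mkdir -p pics; ls
python3 - <<'E'
from rig import r
import cv2,numpy as np
print(r.sense())
for n in("scene","top","wrist"):
    print(n,r.camera_info(n))
    f=r.grab_frame(n); cv2.imwrite(f"pics/{n}0.png",f[:,:,::-1])
a=cv2.imread("pics/scene0.png");b=cv2.imread("pics/top0.png")
E
```

```text
pics
{'clock': 0.0, 'qpos': array([-1.24636854e+00,  3.53631127e-01,  1.63414317e+00,  7.54990636e-07,
        1.15518417e+00, -2.41187414e-03]), 'qvel': array([ 0.00160118,  0.00072596, -0.00161736,  0.0006237 ,  0.00021224,
        0.00052903]), 'joint_efforts': array([-3.79795732e-03, -6.05252981e+01, -3.42067587e+01, -1.77657371e-04,
        9.45191598e-03,  2.04284657e-05]), 'eef_pos': array([ 200.49901242, -591.46557922,  230.56843895]), 'tcp_rot': array([-3.14022685e+00, -3.98446472e-06,  3.26839357e-01]), 'contact_force': array([-0.35140422, -0.13392378, -0.2057192 ]), 'wrist_torque': array([ 0.01217022, -0.02382114, -0.01290626]), 'grasp_force': 0.0, 'opening': 1.004708023728539}
scene {'K': array([[428.66357813,   0.        , 278.7005314 ],
       [  0.        , 428.66357813, 206.39168521],
       [  0.        ,   0.        ,   1.        ]]), 'rvec': array([ 1.79427236,  1.50396344, -0.74083728]), 'tvec': array([ -43.62576952, -210.06503013, 1631.91109977])}
top {'K': array([[507.54717373,   0.        , 279.33351877],
       [  0.        , 507.54717373, 212.5813147 ],
       [  0.        ,   0.        ,   1.        ]]), 'rvec': array([ 2.16544489, -2.17851206,  0.10064637]), 'tvec': array([ -25.53728586,  525.40743887, 1814.86131815])}
wrist {'K': array([[360.75541095,   0.        , 279.14585205],
       [  0.        , 360.75541095, 212.06275789],
       [  0.        ,   0.        ,   1.        ]]), 'mount': array([[ 9.58331422e-04, -9.46855279e-01, -3.21658456e-01,
         8.33794620e+01],
       [ 9.99997003e-01,  1.82670814e-04,  2.44161380e-03,
         6.41509702e-01],
       [-2.25309731e-03, -3.21659831e-01,  9.46852616e-01,
        -1.42800120e+02],
       [ 0.00000000e+00,  0.00000000e+00,  0.00000000e+00,
         1.00000000e+00]])}
```

View pics/top0.png

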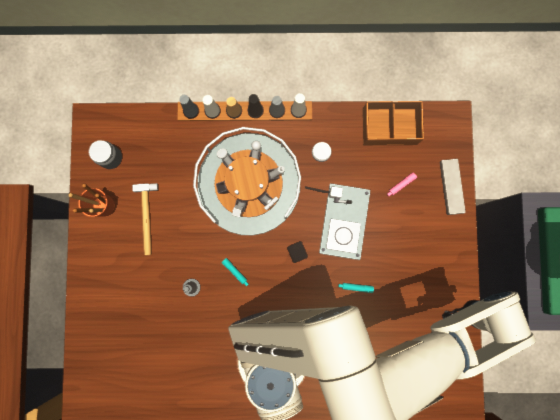

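View pics/scene0.png

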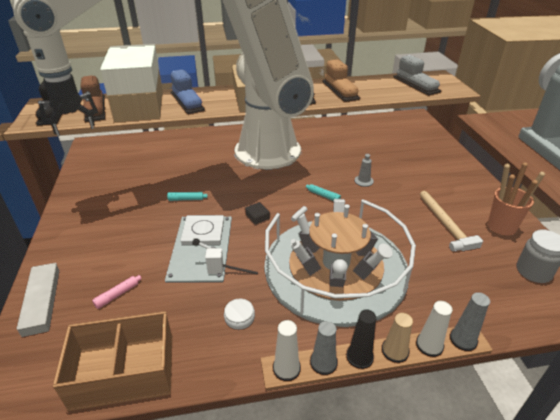

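The top view shows the stand at about (248,182), the bed ring at about (343,236), and the limit switch at about (340,195). The scene view shows the punches around the hub. Next I'll zoom in.

```bash
cat > h.py <<'E'
import numpy as np,cv2
from scipy.spatial.transform import Rotation as Ro
from rig import r
def cam(n,s=None):
    c=r.camera_info(n);K=c["K"]
    if n!="wrist":
        R=cv2.Rodrigues(c["rvec"])[0];return K,R,c["tvec"]
    s=s or r.sense();T=np.eye(4);T[:3,:3]=Ro.from_euler("xyz",s["tcp_rot"]).as_matrix();T[:3,3]=s["eef_pos"]
    W=np.linalg.inv(T@c["mount"]);return K,W[:3,:3],W[:3,3]
def ray(C,uv):
    K,R,t=C;d=R.T@np.linalg.inv(K)@np.array([*uv,1.]);return -R.T@t,d
def plane(C,uv,z):
    o,d=ray(C,uv);return o+d*(z-o[2])/d[2]
def proj(C,p):
    K,R,t=C;q=K@(R@np.asarray(p,float)+t);return q[:2]/q[2]
def go(target_pos,R=None,s=None):
    "print shift/turn in move units from the commanded (measured) pose"
    s=s or r.sense();R0=Ro.from_euler("xyz",s["tcp_rot"])
    sh=R0.inv().apply(np.asarray(target_pos)-s["eef_pos"])/200
    w=(R0.inv()*R).as_rotvec()/np.pi if R is not None else np.zeros(3)
    print("shift",sh.round(4),"turn",w.round(4))
E
python3 - <<'E'
from h import *
t=cv2.imread("pics/top0.png");s=cv2.imread("pics/scene0.png")
cv2.imwrite("pics/c1.png",cv2.resize(t[118:266,186:382],None,fx=4,fy=4,interpolation=cv2.INTER_CUBIC))
cv2.imwrite("pics/c2.png",cv2.resize(s[180:320,190:420],None,fx=3.4,fy=3.4,interpolation=cv2.INTER_CUBIC))
C=cam("top")
print("turn",plane(C,(248,182),14),"bed",plane(C,(343.5,236),30))
print(cam("top")[1])
E
```

```text
turn [639.63917552  85.5728603   14.        ] bed [ 438.71081946 -259.05381016   30.        ]
[[-0.00590857 -0.99997996 -0.00227355]
 [-0.99551071  0.00609691 -0.09445243]
 [ 0.0944644   0.00170526 -0.99552678]]
```

View pics/c1.png

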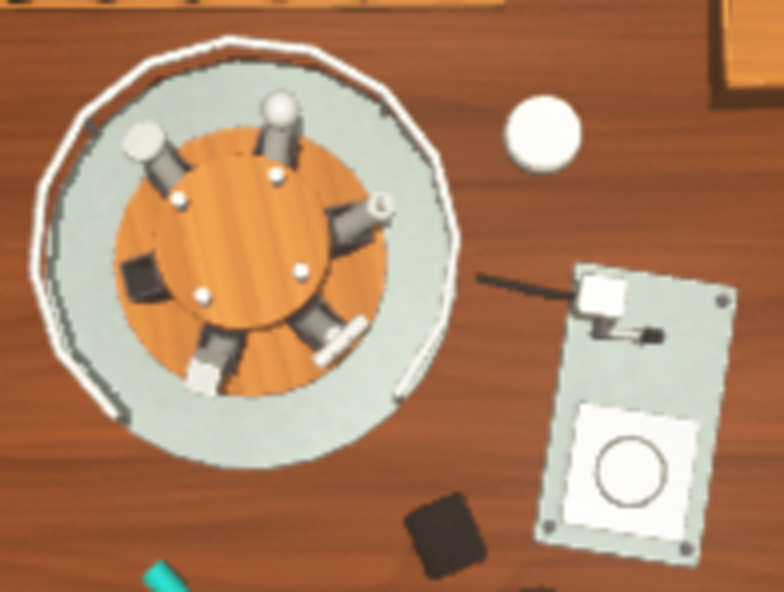

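View pics/c2.png

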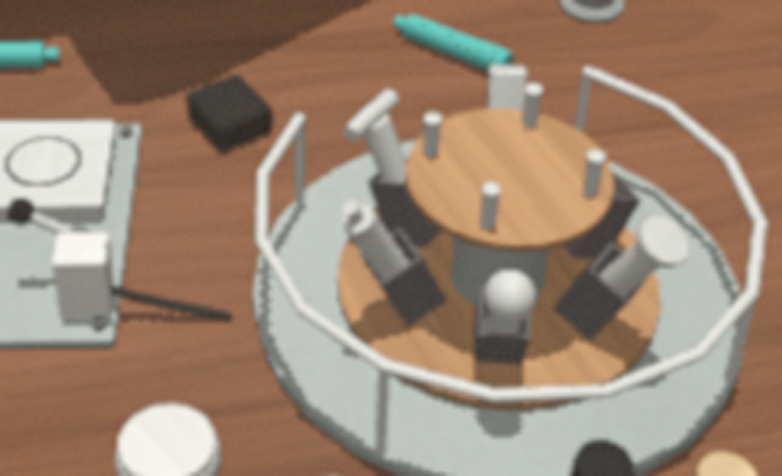

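The top crop shows these features, in crop pixels:
- **Setter:** tip at (380,205).
- **Studs:** (180,200), (277,175), (301,272) and (203,296).
- **Guard ends:** (122,415) and (400,398).
- **Bed:** ring at (630,471), bed corners at about (583,403), (698,422), (683,540) and (565,522).
- **Roller:** (652,336).

```bash
cat > m.py <<'E'
from h import *
C=cam("top")
def P(x,y,z): return plane(C,(186+(x+.5)/4-.5,118+(y+.5)/4-.5),z)
st=[P(x,y,166) for x,y in[(180,200),(277,175),(301,272),(203,296)]]
c=np.mean(st,0);print("studs",np.round(st,1),"c",c.round(1))
for s in st: print(np.linalg.norm((s-c)[:2]),np.degrees(np.arctan2(*(s-c)[1::-1])))
print("disc centre",P(250,262,14))
a=lambda p:np.degrees(np.arctan2(p[1]-c[1],p[0]-c[0]))
g=[P(122,415,100),P(400,398,100)];print("gap",np.round(g,1),[a(p) for p in g],[np.linalg.norm((p-c)[:2]) for p in g])
sp=P(381,206,145);print("setter tip",sp,a(sp),np.linalg.norm((sp-c)[:2]))
b=[P(x,y,30) for x,y in[(583,403),(698,422),(683,540),(565,522)]]
bc=P(630.5,471,30);print("bed",bc,np.mean(b,0))
print("bed edges",[np.degrees(np.arctan2(*(b[i]-b[j])[1::-1])) for i,j in((0,3),(1,2),(0,1),(3,2))])
print("roller",P(652,336,86))
E
python3 m.py
```

```text
studs [[665.2 134.5 166. ]
 [686.1  52.7 166. ]
 [603.3  32.6 166. ]
 [583.4 114.9 166. ]] c [634.5  83.7 166. ]
59.403906795731075 58.85881934854826
60.19921627511448 -31.019753201557624
59.88146344612723 -121.44450562043887
59.88308673110725 148.52476537500002
disc centre [635.46867148  85.11476718  14.        ]
gap [[488.8 190.8 100. ]
 [502.1 -50.6 100. ]] [np.float64(143.68910950871316), np.float64(-134.5978685609968)] [np.float64(180.8362877230467), np.float64(188.55180323129693)]
setter tip [662.859533   -35.04773622 145.        ] -76.57264849526983 122.06083302485096
bed [ 440.96510324 -258.19469225   30.        ] [ 440.43149398 -259.75344286   30.        ]
bed edges [np.float64(-9.451153098743758), np.float64(-8.4085481136683), np.float64(80.22101087671332), np.float64(80.99013224174114)]
roller [ 556.57727024 -272.22191666   86.        ]
```

Run:
```python
from h import *
go([560,60,350],Ro.from_euler("xyz",[180,0,58.6],degrees=True))
```

```text
shift [ 2.7481 -2.5091 -0.5937] turn [-3.000e-04 -1.000e-04 -2.215e-01]
```

```bash
A='[[[0.687,-0.627,-0.148,0,0,0],[0.687,-0.627,-0.148,0,0,0],[0.687,-0.627,-0.148,0,0,0],[0.687,-0.627,-0.148,0,0,0],[0.687,-0.627,-0.148,0,0,0]]]'
python3 -m inch '[[[0.687,-0.627,-0.148,0,0,0],[0.687,-0.627,-0.148,0,0,0],[0.687,-0.627,-0.148,0,0,0],[0.687,-0.627,-0.148,0,0,0],[0.687,-0.627,-0.148,0,0,0]]]' -0.29 20
python3 -m inch '[[[0.687,-0.627,-0.148,0,0,0],[0.687,-0.627,-0.148,0,0,0],[0.687,-0.627,-0.148,0,0,0],[0.687,-0.627,-0.148,0,0,0],[0.687,-0.627,-0.148,0,0,0]]]'
python3 -m inch '[[[0.687,-0.627,-0.148,0,0,0],[0.687,-0.627,-0.148,0,0,0],[0.687,-0.627,-0.148,0,0,0],[0.687,-0.627,-0.148,0,0,0],[0.687,-0.627,-0.148,0,0,0]]]'
python3 -m inch '[[[0.687,-0.627,-0.148,0,0,-0.22],[0.687,-0.627,-0.148,0,0,-0.22],[0.687,-0.627,-0.148,0,0,-0.22],[0.687,-0.627,-0.148,0,0,-0.22],[0.687,-0.627,-0.148,0,0,-0.22],[0.687,-0.627,-0.148,0,0,-0.22],[0.687,-0.627,-0.148,0,0,-0.22],[0.687,-0.627,-0.148,0,0,-0.22]]]'
python3 - <<'E'
from h import *
s=r.sense();print(s["qpos"])
cv2.imwrite("pics/w1.png",r.grab_frame("wrist")[:,:,::-1])
import pickle;pickle.dump(s,open("w1.pkl","wb"))
E
```

```text
clock: 0.57
eef_pos: [291.6, -425.7, 261.2]
tcp_rot: [-3.141, -0.001, 0.327]
contact_force: [0.3, -0.6, -0.8]
opening: 0.356
grasp_force: 0.0
clock: 0.98
eef_pos: [381.6, -263.0, 291.2]
tcp_rot: [-3.141, -0.001, 0.328]
contact_force: [-0.1, -0.5, 0.5]
opening: 0.355
grasp_force: 0.0
clock: 1.4
eef_pos: [471.8, -99.9, 320.9]
tcp_rot: [-3.141, -0.002, 0.328]
contact_force: [0.2, -0.7, 0.1]
opening: 0.353
grasp_force: 0.0
clock: 2.07
eef_pos: [559.8, 59.6, 349.2]
tcp_rot: [-3.141, 0.001, 1.016]
contact_force: [-0.7, -0.2, -0.1]
opening: 0.353
grasp_force: 0.0
[ 1.03538895e-01  1.64142507e-01  1.62150856e+00 -2.39072550e-04
  1.35693420e+00  6.58272715e-01]
```

View pics/w1.png

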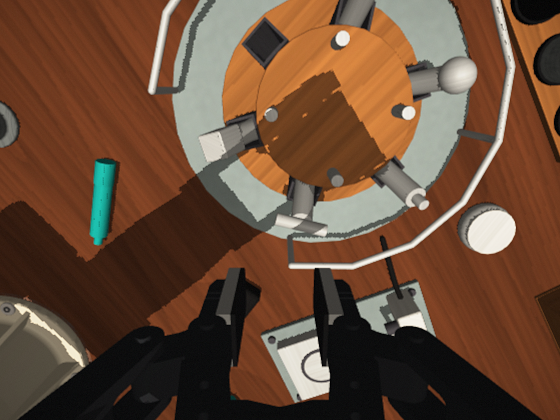

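The wrist view shows the hoop ends at (153,91) and (291,266), the stud tops at (342,38), (407,112), (337,181) and (271,115), and the setter pin at (423,203).

```bash
cat > m2.py <<'E'
from h import *
import pickle
s=pickle.load(open("w1.pkl","rb"));C=cam("wrist",s)
st=np.array([plane(C,p,166) for p in[(342,38),(407,112),(337,181),(270.5,115)]])
c=st.mean(0);a=lambda p:np.degrees(np.arctan2(p[1]-c[1],p[0]-c[0]))
print(c.round(1),st.round(1),[round(a(p),1) for p in st])
g=[plane(C,p,100) for p in[(153,91),(291,266)]];print(np.round(g,1),[a(p) for p in g],[np.linalg.norm((p-c)[:2]) for p in g])
H=[plane(C,p,100) for p in[(153,91),(163,25),(291,266),(353,266),(413,243),(463,203),(497,144),(511,68)]]
H=np.array(H)[:,:2];A=np.c_[2*H,np.ones(len(H))];x=np.linalg.lstsq(A,(H**2).sum(1),rcond=None)[0];print("hoop c",x[:2],np.sqrt(x[2]+x[:2]@x[:2]))
E
python3 m2.py
```

```text
[638.2  84.3 166. ] [[669.1 135.7 166. ]
 [689.4  54.3 166. ]
 [607.6  32.2 166. ]
 [586.7 114.8 166. ]] [np.float64(59.0), np.float64(-30.3), np.float64(-120.4), np.float64(149.3)]
[[493.  195.6 100. ]
 [510.1 -51.  100. ]] [np.float64(142.50032009680834), np.float64(-133.44338598264227)] [np.float64(182.9715533081957), np.float64(186.315512431944)]
hoop c [639.13168785  82.6304342 ] 185.12871219715578
```

Run:
```python
from h import *
go([605.8,32.4,200],Ro.from_euler("xyz",[180,0,59.3],degrees=True))
go([605.8,32.4,142],Ro.from_euler("xyz",[180,0,59.3],degrees=True))
```

```text
shift [0.0085 0.2671 0.7463] turn [-0.0002  0.0002 -0.0063]
shift [0.0087 0.2672 1.0363] turn [-0.0002  0.0002 -0.0063]
```

```bash
python3 -m inch '[[[0.0085,0.267,0.55,0,0,-0.006],[0.0085,0.267,0.55,0,0,-0.006],[0.0085,0.267,0.55,0,0,-0.006],[0.0085,0.267,0.55,0,0,-0.006],[0.0085,0.267,0.65,0,0,-0.006],[0.0085,0.267,0.75,0,0,-0.006]]]'
python3 -m inch '[[[0,0,0.07,0,0,0],[0,0,0.14,0,0,0],[0,0,0.22,0,0,0],[0,0,0.29,0,0,0],[0,0,0.29,0,0,0]]]'
python3 -m inch '[[[0,0,0,0,0,0],[0,0,0,0,0,0],[0,0,0,0,0,0],[0,0,0,0,0,0]]]' -0.9 20
```

```text
clock: 2.62
eef_pos: [606.9, 32.0, 200.6]
tcp_rot: [3.14, -0.001, 1.033]
contact_force: [0.3, -0.4, 0.0]
opening: 0.357
grasp_force: 0.0
clock: 3.03
eef_pos: [604.7, 32.3, 140.4]
tcp_rot: [-3.139, 0.002, 1.034]
contact_force: [-1.4, 0.3, 0.1]
opening: 0.357
grasp_force: 0.0
clock: 3.37
eef_pos: [606.6, 32.7, 143.0]
tcp_rot: [3.141, -0.0, 1.036]
contact_force: [-3.0, -1.8, 5.0]
opening: 0.128
grasp_force: 20.9
```

```bash
python3 -m inch '[[[0.001,-0.026,0,0,0,0.028],[0.005,-0.052,0,0,0,0.056],[0.010,-0.078,0,0,0,0.083],[0.018,-0.103,0,0,0,0.111],[0.028,-0.127,0,0,0,0.139],[0.040,-0.150,0,0,0,0.167],[0.054,-0.172,0,0,0,0.194],[0.070,-0.193,0,0,0,0.222]]]'
```

```text
clock: 4.03
eef_pos: [580.5, 64.0, 143.0]
tcp_rot: [3.14, -0.0, 0.335]
contact_force: [-3.8, -4.9, 7.1]
opening: 0.129
grasp_force: 21.1
```

```bash
python3 -m inch '[[[0.001,-0.026,0,0,0,0.028],[0.005,-0.052,0,0,0,0.056],[0.010,-0.078,0,0,0,0.083],[0.018,-0.103,0,0,0,0.111],[0.028,-0.127,0,0,0,0.139],[0.040,-0.150,0,0,0,0.167],[0.054,-0.172,0,0,0,0.194],[0.070,-0.193,0,0,0,0.222]]]'
python3 -m inch '[[[0.001,-0.026,0,0,0,0.028],[0.005,-0.052,0,0,0,0.056],[0.010,-0.078,0,0,0,0.083],[0.017,-0.100,0,0,0,0.108],[0.017,-0.100,0,0,0,0.108],[0.017,-0.100,0,0,0,0.108]]]'
python3 -m inch '[[[0,0,0,0,0,0],[0,0,0,0,0,0],[0,0,-0.1,0,0,0],[0,0,-0.25,0,0,0],[0,0,-0.4,0,0,0],[0,0,-0.55,0,0,0],[0,0,-0.55,0,0,0]]]' -0.29
python3 - <<'E'
from h import *
import pickle
s=r.sense();print(s["qpos"])
cv2.imwrite("pics/w2.png",r.grab_frame("wrist")[:,:,::-1])
pickle.dump(s,open("w2.pkl","wb"))
E
```

```text
clock: 4.7
eef_pos: [580.1, 105.8, 143.0]
tcp_rot: [3.141, 0.001, -0.362]
contact_force: [-7.3, -2.5, 9.5]
opening: 0.126
grasp_force: 21.4
clock: 5.2
eef_pos: [591.0, 124.7, 143.0]
tcp_rot: [-3.14, 0.001, -0.698]
contact_force: [-5.7, 4.7, 6.8]
opening: 0.125
grasp_force: 21.2
clock: 5.78
eef_pos: [594.2, 123.7, 258.3]
tcp_rot: [-3.134, -0.006, -0.698]
contact_force: [1.0, 0.4, 0.9]
opening: 0.352
grasp_force: 0.0
[ 2.02864180e-01  2.95716766e-01  1.65226244e+00 -2.47695392e-04
  1.18369917e+00  2.47137141e+00]
```

View pics/w2.png

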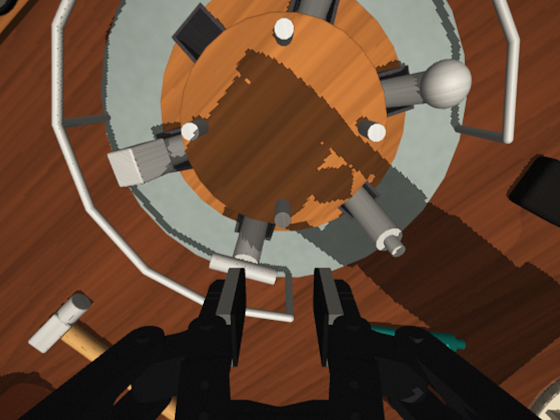

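The wrist view shows stud tops at (284,28), (376,130), (283,212) and (190,131), and hoop ends at (508,141) and (291,320). The setter pin is at (397,245), facing the gap.

Run:
```python
from h import *
import pickle
s=pickle.load(open("w2.pkl","rb"));C=cam("wrist",s)
st=np.array([plane(C,p,166) for p in[(376,130),(284,28.5),(190,131),(283,212)]])
c=st.mean(0);a=lambda p:np.degrees(np.arctan2(p[1]-c[1],p[0]-c[0]))
print(c.round(1),[round(np.linalg.norm(p-c),1) for p in st],[round(a(p),1) for p in st])
g=[plane(C,p,100) for p in[(508,141),(291,320)]];print(np.round(g,1),[a(p) for p in g],[np.linalg.norm((p-c)[:2]) for p in g])
print("pin",plane(C,(397,245),147),a(plane(C,(397,245),147)))
```

```text
[639.6  83.  166. ] [np.float64(59.3), np.float64(57.9), np.float64(59.8), np.float64(55.9)] [np.float64(-130.5), np.float64(-40.2), np.float64(51.4), np.float64(140.2)]
[[508.6 -49.  100. ]
 [489.2 197.7 100. ]] [np.float64(-134.77515052505132), np.float64(142.67707555804267)] [np.float64(185.9817076572148), np.float64(189.1372410956434)]
pin [515.51138116  72.76604292 147.        ] -175.2841205938696
```

Run:
```python
from h import *
b=np.radians(-175.2);u=np.array([np.sin(np.radians(24))*np.cos(b),np.sin(np.radians(24))*np.sin(b),np.cos(np.radians(24))])
mid=np.array([541.5,75.6,84]);R=Ro.from_euler("xyz",[180,-24,4.8],degrees=True)
print(R.as_matrix()[:,2],-u)
for k in(110,11): print((mid+k*u).round(1));go(mid+k*u,R)
```

```text
[ 0.40531016  0.03403485 -0.91354546] [ 0.40531016  0.03403485 -0.91354546]
[496.9  71.9 184.5]
shift [-0.2045  0.5089  0.3512] turn [ 0.051   0.1244 -0.2452]
[537.   75.2  94. ]
shift [-0.0637  0.3696  0.8049] turn [ 0.051   0.1244 -0.2452]
```

```bash
python3 -m inch '[[[-0.1,0.25,0,0.01,0.03,-0.06],[-0.204,0.509,0,0.02,0.05,-0.1],[-0.204,0.509,0,0.03,0.075,-0.15],[-0.204,0.509,0.05,0.04,0.1,-0.2],[-0.204,0.509,0.15,0.051,0.124,-0.245],[-0.204,0.509,0.25,0.051,0.124,-0.245],[-0.204,0.509,0.351,0.051,0.124,-0.245],[-0.204,0.509,0.351,0.051,0.124,-0.245]]]' 0.18
python3 -m inch '[[[0,0,0,0,0,0]]]'
python3 - <<'E'
from h import *
b=np.radians(-175.2);u=np.array([np.sin(np.radians(24))*np.cos(b),np.sin(np.radians(24))*np.sin(b),np.cos(np.radians(24))])
mid=np.array([541.5,75.6,84]);R=Ro.from_euler("xyz",[180,-24,4.8],degrees=True)
for k in(110,11): go(mid+k*u,R)
print(r.sense()["qpos"])
C=cam("wrist");f=r.grab_frame("wrist")
for p in(mid+55*u,mid+69*u,mid):print(proj(C,p))
f=f[:,:,::-1].copy();cv2.imwrite("pics/w3.png",f)
E
```

```text
clock: 6.5
eef_pos: [489.0, 70.3, 176.4]
tcp_rot: [3.139, -0.404, 0.089]
contact_force: [-1.7, -0.3, -0.9]
opening: 0.587
grasp_force: 0.0
clock: 6.58
eef_pos: [492.4, 70.8, 180.0]
tcp_rot: [-3.141, -0.405, 0.079]
contact_force: [-0.2, -0.4, 0.9]
opening: 0.592
grasp_force: 0.0
shift [ 0.0299 -0.0035 -0.0117] turn [ 0.0004  0.0043 -0.0013]
shift [ 0.0365 -0.0041  0.4832] turn [ 0.0004  0.0043 -0.0013]
[ 0.16169924  0.04574696  2.23519319 -0.0720848   0.45738538  1.71117479]
[276.17655851 229.39038965]
[276.04097832 239.13726252]
[276.57670846 200.62357132]
```

View pics/w3.png

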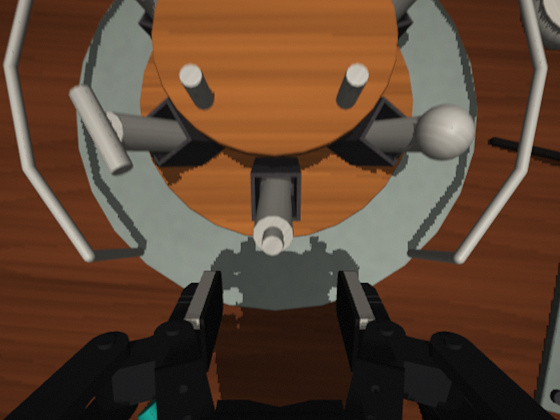

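The setter shoulder is at (273,235) and its pin at (272,241). The guard ends at (90,258) and (460,258) have their midpoint at 275, so the bay faces the gap squarely. Approaching along the lean.

```bash
python3 -m inch '[[[0.03,-0.01,0,0,0.004,-0.001],[0.03,-0.01,0.08,0,0.004,-0.001],[0.03,-0.01,0.16,0,0.004,-0.001],[0.03,-0.01,0.24,0,0.004,-0.001],[0.03,-0.01,0.32,0,0.004,-0.001],[0.03,-0.01,0.40,0,0.004,-0.001],[0.03,-0.01,0.47,0,0.004,-0.001],[0.03,-0.01,0.47,0,0.004,-0.001]]]'
python3 -m inch '[[[0,0,0,0,0,0],[0,0,0,0,0,0],[0,0,0,0,0,0],[0,0,0,0,0,0],[0,0,0,0,0,0],[0,0,0,0,0,0]]]' -1 50
```

```text
clock: 7.3
eef_pos: [538.9, 77.5, 97.0]
tcp_rot: [3.141, -0.423, 0.085]
contact_force: [-1.5, -0.5, 0.3]
opening: 0.588
grasp_force: 0.0
clock: 7.8
eef_pos: [537.8, 77.2, 98.9]
tcp_rot: [3.14, -0.426, 0.087]
contact_force: [-1.5, 0.0, 7.3]
opening: 0.259
grasp_force: 49.2
```

```bash
python3 -m inch '[[[0,0,-0.05,0,0,0],[0,0,-0.1,0,0,0],[0,0,-0.15,0,0,0],[0,0,-0.2,0,0,0],[0,0,-0.26,0,0,0],[0,0,-0.33,0,0,0],[0,0,-0.42,0,0,0],[0,0,-0.5,0,0,0]]]'
python3 -m inch '[[[0,0,0,0,0,0],[0,0,0,0,0,0]]]'
python3 - <<'E'
from h import *
R=Ro.from_euler("xyz",[180,0,-9.2],degrees=True)
s=r.sense();print(s["contact_force"],s["opening"])
go([s["eef_pos"][0]-25,s["eef_pos"][1],230],R)
E
```

```text
clock: 8.47
eef_pos: [493.8, 73.3, 189.1]
tcp_rot: [3.14, -0.42, 0.087]
contact_force: [1.2, -0.3, -3.9]
opening: 0.259
grasp_force: 49.4
clock: 8.63
eef_pos: [495.5, 73.5, 189.3]
tcp_rot: [3.14, -0.424, 0.087]
contact_force: [-0.1, 0.2, -3.7]
opening: 0.263
grasp_force: 49.7
[-0.10936462  0.19764365 -3.68707471] 0.2627290532536911
shift [-0.0299 -0.0105 -0.2365] turn [-0.0163 -0.1343  0.0775]
```

```bash
python3 -m inch '[[[-0.01,-0.005,-0.1,-0.004,-0.03,0.015],[-0.02,-0.01,-0.2,-0.008,-0.06,0.03],[-0.03,-0.01,-0.236,-0.012,-0.09,0.05],[-0.03,-0.01,-0.236,-0.016,-0.12,0.07],[-0.03,-0.01,-0.236,-0.016,-0.134,0.078],[-0.03,-0.01,-0.236,-0.016,-0.134,0.078],[-0.03,-0.01,-0.236,-0.016,-0.134,0.078]]]'
python3 - <<'E'
from h import *
R=Ro.from_euler("xyz",[180,0,-9.2],degrees=True)
go([440.7,-258.5,200],R)
go([440.7,-258.5,130],R)
E
```

```text
clock: 9.22
eef_pos: [471.0, 73.2, 227.9]
tcp_rot: [-3.141, 0.001, -0.161]
contact_force: [0.1, -0.0, -3.1]
opening: 0.259
grasp_force: 49.6
shift [0.1172 1.6612 0.1391] turn [-0.      0.0003 -0.0003]
shift [0.1175 1.6613 0.4891] turn [-0.      0.0003 -0.0003]
```

```bash
python3 -m inch '[[[0.01,0.12,0,0,0,0],[0.02,0.3,0,0,0,0],[0.04,0.5,0,0,0,0],[0.05,0.68,0,0,0,0],[0.058,0.8,0,0,0,0],[0.058,0.83,0,0,0,0]]]'
python3 -m inch '[[[0.01,0.15,0,0,0,0],[0.02,0.35,0,0,0,0],[0.04,0.55,0,0,0,0],[0.05,0.7,0.05,0,0,0],[0.058,0.8,0.1,0,0,0],[0.059,0.83,0.14,0,0,0],[0.059,0.83,0.14,0,0,0],[0.059,0.83,0.14,0,0,0]]]'
python3 - <<'E'
from h import *
C=cam("wrist");print(r.sense()["eef_pos"])
f=r.grab_frame("wrist")[:,:,::-1];t=r.grab_frame("scene")[:,:,::-1]
a=cv2.resize(f[:,100:460],(514,600))
b=cv2.resize(t[120:290,140:220],(282,600))
cv2.imwrite("pics/w4.png",np.hstack([a,b]))
for p in([440.7,-258.5,30],[440.7+33*.987,-258.5-33*.16,30]): q=proj(C,p);print(q,(q-[100,0])*514/360)
E
```

```text
clock: 9.72
eef_pos: [454.3, -95.1, 228.5]
tcp_rot: [3.141, -0.001, -0.163]
contact_force: [-0.4, -0.1, -3.4]
opening: 0.26
grasp_force: 50.2
clock: 10.38
eef_pos: [439.9, -256.7, 200.3]
tcp_rot: [-3.14, 0.001, -0.162]
contact_force: [-0.1, 0.1, -3.1]
opening: 0.262
grasp_force: 50.5
[ 439.88942206 -256.70831295  200.29372242]
[280.2340156  186.96685515] [257.33412227 266.94712097]
[280.25632276 150.03176602] [257.36597194 214.21202148]
```

View pics/w4.png

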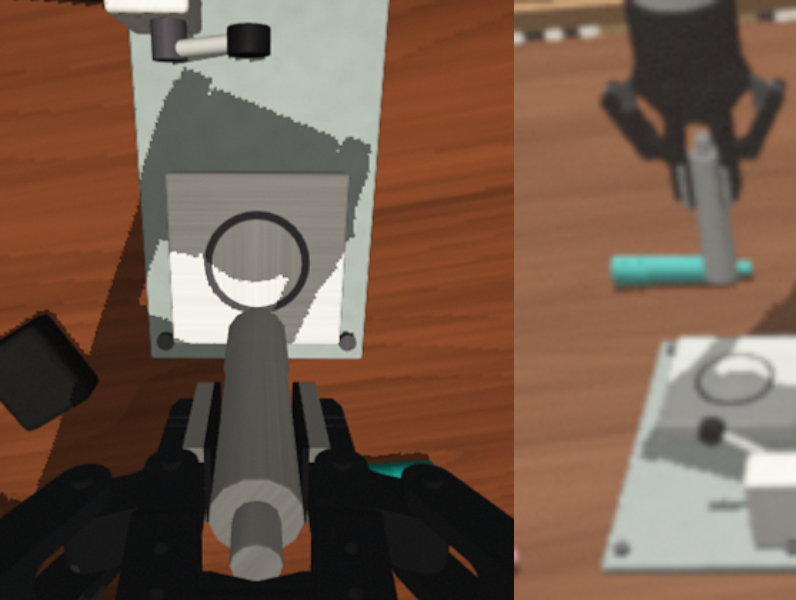

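The ring is at (257,261) in the crop, about 4 px further along +x than predicted. The setter hangs with its foot end at (257,312). I'll check its tilt against the projected vertical.

Run:
```python
from h import *
s=r.sense();p=s["eef_pos"];C=cam("wrist",s);S=cam("scene")
f=lambda q:((q-[100,0])*[514/360,600/420]).round(1)
g=lambda q:((q-[140,120])*[282/80,600/170]+[514,0]).round(1)
for k in(71,16,-39,-53):
    for e in (0,13 if k>60 else 12): print(k,e,"wrist",f(proj(C,p+[e*.987,-e*.16,-k])),"scene",g(proj(S,p+[e,0,-k])))
```

```text
71 0 wrist [254.  326.9] scene [719.3 279.7]
71 13 wrist [254.  299.2] scene [719.7 289.7]
16 0 wrist [253.6 385.2] scene [710.7 221.3]
16 12 wrist [253.5 353.3] scene [711.  230.2]
-39 0 wrist [252.7 492.1] scene [701.5 159.3]
-39 12 wrist [252.6 449.8] scene [701.8 168. ]
-53 0 wrist [252.3 535.2] scene [699.1 142.9]
-53 12 wrist [252.2 489.2] scene [699.4 151.5]
```

```bash
python3 -m inch '[[[0.027,0.01,0.08,0,0,0],[0.027,0.01,0.16,0,0,0],[0.027,0.01,0.24,0,0,0],[0.027,0.01,0.32,0,0,0],[0.027,0.01,0.38,0,0,0],[0.027,0.01,0.42,0,0,0],[0.027,0.01,0.42,0,0,0],[0.027,0.01,0.42,0,0,0]]]'
python3 - <<'E'
from h import *
f=r.grab_frame("wrist")[:,:,::-1];t=r.grab_frame("scene")[:,:,::-1]
a=cv2.resize(f[:,100:460],(514,600))
b=cv2.resize(t[150:290,155:221],(283,600),interpolation=cv2.INTER_CUBIC)
cv2.imwrite("pics/w5.png",np.hstack([a,b]))
E
```

```text
clock: 11.15
eef_pos: [446.1, -260.1, 117.5]
tcp_rot: [-3.141, -0.0, -0.161]
contact_force: [-0.3, -1.2, -2.8]
opening: 0.263
grasp_force: 50.7
```

View pics/w5.png

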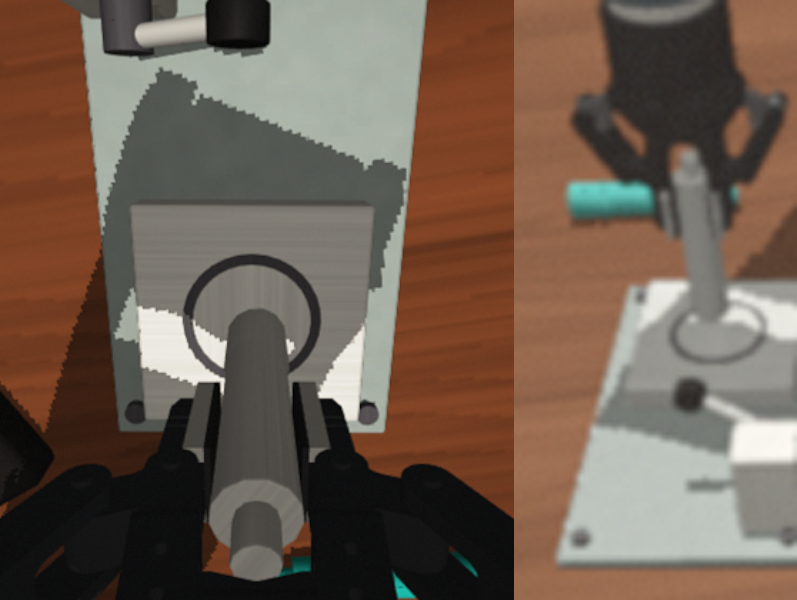

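The foot is over the ring, whose centre is at (252,318). Lowering gently.

```bash
python3 -m inch '[[[0,-0.01,0.02,0,0,0],[0,-0.01,0.04,0,0,0],[0,-0.01,0.05,0,0,0],[0,-0.01,0.05,0,0,0],[0,-0.01,0.05,0,0,0]]]'
for i in 1 2; do python3 -m inch '[[[0,0,0.005,0,0,0],[0,0,0.01,0,0,0],[0,0,0.01,0,0,0]]]'; done
```

```text
clock: 11.67
eef_pos: [445.9, -258.7, 107.0]
tcp_rot: [-3.14, 0.0, -0.162]
contact_force: [-0.9, 0.7, -3.5]
opening: 0.257
grasp_force: 50.7
clock: 11.92
eef_pos: [446.0, -258.7, 105.0]
tcp_rot: [-3.141, -0.0, -0.162]
contact_force: [0.3, 0.6, -3.1]
opening: 0.257
grasp_force: 50.7
clock: 12.17
eef_pos: [446.0, -258.6, 102.9]
tcp_rot: [-3.14, 0.0, -0.162]
contact_force: [-1.2, -0.3, -2.9]
opening: 0.259
grasp_force: 50.7
```

```bash
for i in 1 2 3; do python3 -m inch '[[[0,0,0.005,0,0,0],[0,0,0.005,0,0,0],[0,0,0.005,0,0,0]]]' | grep -E "eef|contact"; done
```

```text
eef_pos: [446.0, -258.7, 102.0]
contact_force: [0.9, 0.3, -3.5]
eef_pos: [446.0, -258.7, 101.1]
contact_force: [-0.5, 0.2, -2.2]
eef_pos: [446.0, -258.7, 100.1]
contact_force: [0.3, -0.7, -3.4]
```

```bash
for i in 1 2 3; do python3 -m inch '[[[0,0,0.005,0,0,0],[0,0,0.005,0,0,0],[0,0,0.005,0,0,0]]]' | grep -E "eef|contact"; done
```

```text
eef_pos: [446.4, -258.8, 99.5]
contact_force: [-1.0, 0.6, 2.3]
eef_pos: [446.8, -259.0, 99.3]
contact_force: [-2.9, 0.5, 14.2]
eef_pos: [447.1, -259.2, 99.2]
contact_force: [-3.7, 3.3, 23.8]
```

```bash
python3 -m inch '[[[0,0,-0.009,0,0,0],[0,0,-0.009,0,0,0],[0,0,-0.009,0,0,0]]]' - 20
python3 -m inch '[[[0,0,0,0,0,0],[0,0,0,0,0,0],[0,0,0,0,0,0],[0,0,0,0,0,0]]]' -0.2
python3 - <<'E'
from h import *
f=r.grab_frame("wrist")[:,:,::-1];t=r.grab_frame("scene")[:,:,::-1]
a=cv2.resize(f[:,100:460],(514,600))
b=cv2.resize(t[150:290,155:221],(283,600),interpolation=cv2.INTER_CUBIC)
cv2.imwrite("pics/w6.png",np.hstack([a,b]))
E
```

```text
clock: 13.92
eef_pos: [446.6, -258.9, 99.4]
tcp_rot: [-3.141, -0.001, -0.162]
contact_force: [-0.3, 1.2, 7.6]
opening: 0.261
grasp_force: 51.4
clock: 14.25
eef_pos: [445.9, -258.6, 98.7]
tcp_rot: [-3.14, 0.0, -0.162]
contact_force: [-0.3, -0.1, 0.0]
opening: 0.401
grasp_force: 0.0
```

View pics/w6.png

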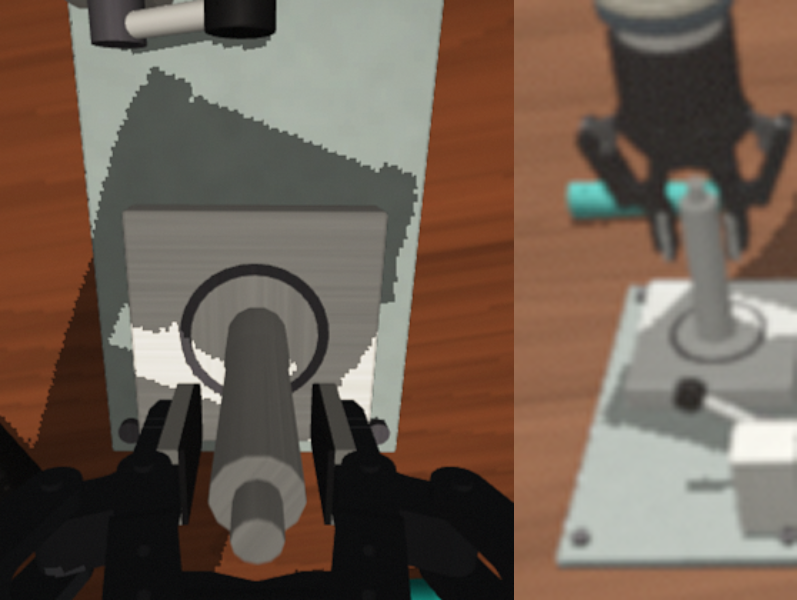

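The setter stands free: its foot is centred at about (257,335), inside the ring centred at about (255,332). The fingers are open. Next I'll retreat upward and locate the roller.

```bash
python3 -m inch '[[[0,0,-0.06,0,0,0],[0,0,-0.15,0,0,0],[0,0,-0.3,0,0,0],[0,0,-0.45,0,0,0],[0,0,-0.5,0,0,0],[0,0,-0.5,0,0,0],[0,0,-0.5,0,0,0]]]'
python3 - <<'E'
from h import *
s=r.sense();C=cam("wrist",s);f=r.grab_frame("wrist")
g=f.max(2)
m=(g<70).astype(np.uint8);m[170:]=0;m[:,:150]=0;m[:,400:]=0
n,l,st,ce=cv2.connectedComponentsWithStats(m)
for i in range(1,n):
    if st[i,4]>60: print(st[i],ce[i].round(1),plane(C,ce[i],84).round(1))
print(proj(C,[558,-275,84]))
go([558,-277,195],s=s); go([558,-277,110],s=s)
E
```

```text
clock: 14.93
eef_pos: [446.0, -258.8, 198.7]
tcp_rot: [-3.141, -0.001, -0.162]
contact_force: [-0.2, -0.1, -0.3]
opening: 0.401
grasp_force: 0.0
[150   0  21  14 257] [159.9   5.8] [ 590.3 -206.8   84. ]
[204  25  26  29 129] [211.7  43.4] [ 563.9 -234.3   84. ]
[224  25   6  13  74] [226.4  31. ] [ 569.4 -245.3   84. ]
[258  29  29  23 624] [272.   39.8] [ 559.7 -273.4   84. ]
[189 143  10  27 140] [194.6 160.4] [ 490.9 -205.4   84. ]
[250 157  56  13 278] [277.5 162.3] [ 479.9 -263.9   84. ]
[274.86287392  42.14164333]
shift [ 5.673e-01 -4.000e-04  1.920e-02] turn [0. 0. 0.]
shift [ 5.670e-01 -1.000e-04  4.442e-01] turn [0. 0. 0.]
```

```bash
python3 -m inch '[[[0.15,-0.005,0,0,0,0],[0.3,-0.005,0,0,0,0],[0.45,-0.005,0,0,0,0],[0.568,-0.005,0,0,0,0],[0.568,-0.005,0.1,0,0,0],[0.568,-0.005,0.25,0,0,0],[0.568,-0.005,0.4,0,0,0],[0.568,-0.005,0.44,0,0,0]]]' -1 20
python3 -m inch '[[[0,0,0,0,0,0],[0,0,0.02,0,0,0],[0,0,0.04,0,0,0],[0,0,0.06,0,0,0],[0,0,0.06,0,0,0]]]'
python3 - <<'E'
from h import *
f=r.grab_frame("wrist")[:,:,::-1];t=r.grab_frame("scene")[:,:,::-1]
a=cv2.resize(f[:,100:460],(514,600))
b=cv2.resize(t[150:290,155:221],(283,600),interpolation=cv2.INTER_CUBIC)
cv2.imwrite("pics/w7.png",np.hstack([a,b]))
E
```

```text
clock: 15.65
eef_pos: [554.7, -274.1, 104.4]
tcp_rot: [-3.138, 0.009, -0.162]
contact_force: [-1.4, 0.9, -0.4]
opening: 0.002
grasp_force: 0.0
clock: 16.07
eef_pos: [558.5, -276.2, 99.3]
tcp_rot: [-3.141, -0.001, -0.162]
contact_force: [-0.1, 0.7, -0.2]
opening: 0.0
grasp_force: 0.0
```

View pics/w7.png

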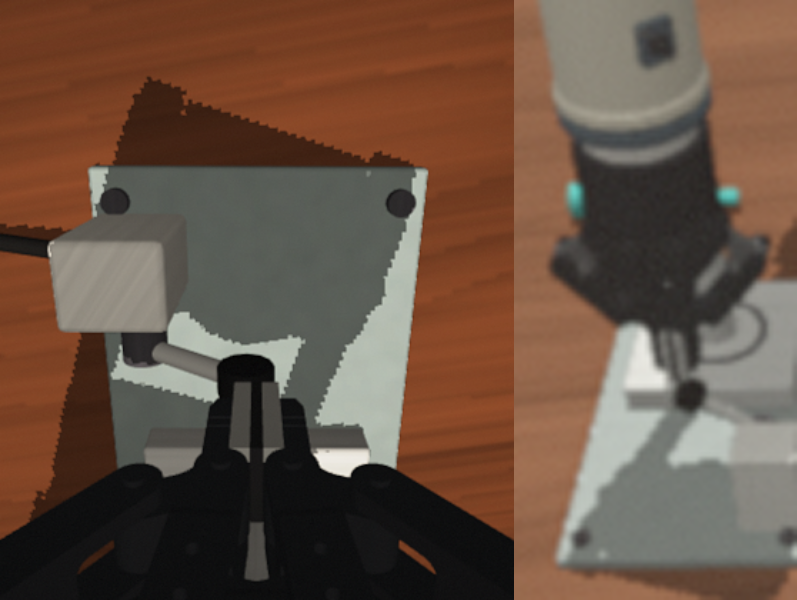

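The closed tips at (256,385) are directly above the roller at (246,370). Pressing in small steps.

```bash
python3 -m inch '[[[0,0,0.02,0,0,0],[0,0,0.04,0,0,0],[0,0,0.05,0,0,0],[0,0,0.05,0,0,0]]]' | grep -E "eef|cont"
for i in 1 2 3; do python3 -m inch '[[[0,0,0.01,0,0,0],[0,0,0.02,0,0,0],[0,0,0.02,0,0,0]]]' | grep -E "eef|cont"; done
```

```text
eef_pos: [558.6, -276.7, 89.0]
contact_force: [-0.7, -2.6, 4.7]
eef_pos: [558.9, -276.9, 85.4]
contact_force: [-0.8, -4.9, 4.5]
eef_pos: [559.0, -276.9, 81.5]
contact_force: [-1.2, -3.7, 5.2]
eef_pos: [559.1, -276.8, 77.4]
contact_force: [-0.9, -3.3, 5.8]
```

```bash
for i in 1 2; do python3 -m inch '[[[0,0,0.01,0,0,0],[0,0,0.014,0,0,0],[0,0,0.014,0,0,0]]]' | grep -E "eef|cont"; done
python3 - <<'E'
from h import *
f=r.grab_frame("wrist")[:,:,::-1];t=r.grab_frame("scene")[:,:,::-1]
a=cv2.resize(f[:,100:460],(514,600))
b=cv2.resize(t[150:290,155:221],(283,600),interpolation=cv2.INTER_CUBIC)
cv2.imwrite("pics/w8.png",np.hstack([a,b]))
E
```

```text
eef_pos: [559.1, -277.0, 74.8]
contact_force: [-0.7, -4.8, 6.8]
eef_pos: [559.2, -277.1, 72.1]
contact_force: [-0.5, -5.3, 6.8]
```

View pics/w8.png

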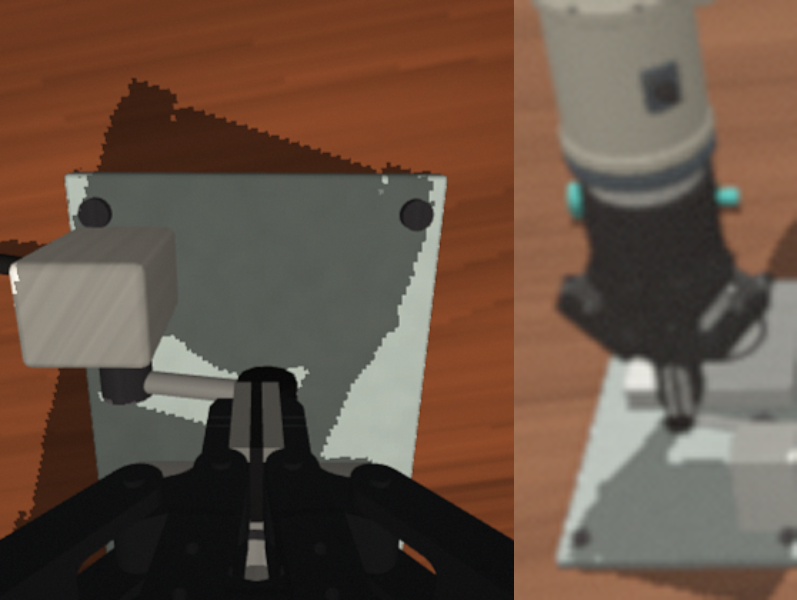

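The lever is pressed well past the click and short of the stop: the roller is about 19 mm down, roughly 0.42 rad. I have now viewed more than 10 pictures, so the remaining checks will be numeric only. Releasing now.

```bash
python3 -m inch '[[[0,0,-0.04,0,0,0],[0,0,-0.08,0,0,0],[0,0,-0.12,0,0,0],[0,0,-0.25,0,0,0],[0,0,-0.45,0,0,0],[0,0,-0.65,0,0,0],[0,0,-0.65,0,0,0],[0,0,-0.65,0,0,0]]]'
python3 -m inch '[[[-0.2,0,-0.15,0,0,0],[-0.4,0,-0.3,0,0,0],[-0.56,0,-0.3,0,0,0],[-0.56,0,-0.3,0,0,0],[-0.56,0,-0.3,0,0,0],[-0.56,0,-0.3,0,0,0]]]'
python3 - <<'E'
from h import *
s=r.sense();C=cam("wrist",s);f=r.grab_frame("wrist");g=f.max(2)
print(s["eef_pos"])
for n,p in dict(roller=[559,-274,84],pin=[444,-259,154],bed=[444,-259,30]).items(): print(n,proj(C,p).round(1))
m=(g<60).astype(np.uint8);m[220:]=0
n,l,st,ce=cv2.connectedComponentsWithStats(m)
for i in range(1,n):
    if 80<st[i,4]<3000: print(st[i],ce[i].round(1),plane(C,ce[i],84).round(1))
# setter silhouette along the predicted axis: low-saturation grey between foot and pin
S=cam("scene");t=r.grab_frame("scene").astype(int)
print([proj(S,[444,-259,z]).round(1) for z in(30,140,154)])
q=proj(S,[444,-259,100]).astype(int);print(t[q[1],q[0]-14:q[0]+15].mean(1).astype(int))
E
```

```text
clock: 18.52
eef_pos: [559.7, -276.6, 204.7]
tcp_rot: [3.141, -0.005, -0.162]
contact_force: [-0.4, 0.0, -0.0]
opening: -0.003
grasp_force: 0.0
clock: 19.02
eef_pos: [447.7, -258.0, 260.8]
tcp_rot: [-3.14, -0.0, -0.162]
contact_force: [0.5, -1.3, 0.6]
opening: 0.003
grasp_force: 0.0
[ 447.72948125 -258.02513962  260.83300984]
roller [275.6  52.6]
pin [280.2 215.5]
bed [279.9 176.8]
[  0   0  32 141 506] [21.9 72.5] [577.8 -64.5  84. ]
[ 58   0  47 182 580] [94.1 79.2] [ 563.2 -121.7   84. ]
[114  13  79  14 704] [154.6  18.7] [ 598.7 -183.5   84. ]
[263  43  24  17 380] [275.   50.9] [ 560.3 -273.7   84. ]
[221  50  19  11 107] [229.7  56.3] [ 562.3 -236.6   84. ]
[252 147  58  55 372] [288.2 165. ] [ 466. -270.   84.]
[187 187  22  12 114] [197.5 191.3] [ 455.2 -184.1   84. ]
[132 207  31  13 227] [148.8 214.7] [ 440.4 -133.8   84. ]
[array([201.5, 227.9]), array([197. , 197.2]), array([196.3, 193. ])]
[108 110 108 108 110 110 107 109 110 110 111 121 123 124 123 123 120 114
 111 108 108 108 108 107 108 105 109 107 101]
```

The roller is back at its rest position, and the setter's 24 mm silhouette stands at the expected spot over the ring. Handing in.

```bash
python3 -c "
from rig import r
print(r.sign_off())"
```

```text
the job is handed in; nothing more can be done
None
```

I turned the setter's bay square to the gap, stood the setter upright inside the ring on the bed, and pressed the limit switch past its click and released it; the job is handed in (about 19 s on the clock), though I viewed 12 pictures, two over the limit of 10.

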